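# Reassemble a strainer: nest the cups, hold the cover over its screw holes

### The arm

A 6-joint arm with a two-finger parallel gripper is mounted at the origin on the work surface. World frame = base frame: x ahead of the robot, y to its left, z up, the work surface at z = 0. Lengths are in m, angles in degrees, forces in N, time in s.
With the tool pointing down it reaches from about 0.4 to 0.825 m from the base axis. Payload 7 kg.
Tool frame: the origin (TCP) lies midway between the tips of the shut fingers; the grasp point (between the pads) lies 19 mm behind it; z points along the fingers, y is the line along which they close (so a half turn about z gives the same grasp; the last joint's range is limited). The gripper opens to 88 mm and grips with 3 to 60 N. Pads are 19 mm wide; open, the fingers measure 130 mm over their backs; the gripper's body (78 mm by 193 mm) begins 47 mm behind the grasp point.
Start: joints at [-48.753, 20.546, 0.682, 0, -70.136, -16.507], TCP at [0.282, -0.613, 0.227] pointing down, gripper open.
Joint ranges: [-176.03, 176.03], [-82.01, 121.73], [-58.28, 71.71], [-173.87, 95.51], [-174.79, -0.11], [-173.66, 173.66]. Speed limits (degrees/s): [136.94, 136.94, 172.46, 180, 180, 180].

### API

Orientations are given as [roll, pitch, yaw] about the fixed x, y, z axes, in that order (R = Rz(yaw) Ry(pitch) Rx(roll)).
In Python, from plant import r, eyes, workorder gives the robot as it stands.
- The arm moves only by the tool step_arm, never from a script. Its argument "plan" is a list of rows, each a list of 5 numbers: the shift along the tool's x, y, z each as a share of 25 cm, from -1 to 1, then the turn about the tool's z as a share of 60 degrees, from -1 to 1, then the finger opening in mm, from 0 to 87.6. In form: [[x, y, z, turn, jaw], ...]. A call has 1 to 12 rows; each row is the pose to reach, as a shift and turn from the pose commanded when the call began, along the tool's axes at that moment; what a row does not reach only later rows make up. A row lasts 1/12 s, in which the tool goes at most 41.7 mm and 7.16 degrees, less where a joint would pass 70% of its speed; a pose out of reach is approached as far as the arm can. A call with a number of a shift or a turn outside -1 to 1 is refused whole. A call with a gripper value outside its range is refused whole. The fingers move at their own pace and stop on an object; "newtons" is the grip in N (left out, the last holds). Time passes only in rows, so rows that repeat a pose let the fingers close. It gives the time, the measured TCP pose, the force, the opening and the grip force at its end, in the units of the state.
- r.get_state(): the state, without advancing time (a new reading comes with each control period).
- eyes.capture(name): name is "side" or "top"; returns the picture (384x512x3 uint8, red, green, blue); there is no depth.
- eyes.camera_model(name): a dict with "fov_y" (degrees; the focal length in pixels is half the picture's height over the tangent of half this angle, whatever the lens; pixels are square), "cx", "cy" (the principal point, pixels), "world_to_cam" (4x4, takes a point from world to camera coordinates). Camera axes: x right, y up, looking along -z (the intrinsics and any distortion apply to the point x, -y, -z); pixel columns grow to the right and rows downward; lengths in m; the calibration is good to about 2 mm. A picture is of the moment at which its call begins. camera_model takes no time and is no camera call.
- workorder.close_job(): hands the job in; it is judged then, once.
The state is a dict: "time_s": time; "joints": joint angles; "qd": joint speeds; "joint_torque": joint torques, N m; "tcp_pos": TCP position; "eef_rot": TCP orientation; "contact_force": force on the tool from outside, world axes, zero at the start; "moment": the same for the moment, N m; "gripper_width": finger opening in m; "gripper_force": force on a finger pad.
Only numpy, scipy, OpenCV 4.12 (cv2) and the standard library are available. Lean on these libraries where they do the work, as an engineer would, in place of code of your own. Each camera call takes 0.05 s, during which the arm holds its last target. There are 200 camera calls.

### The job

Put the strainer back together: stand the larger strainer cup on the floor of the fixed pot, inside the seat ring, with the smaller cup inside it. Then lift the cover plate by its handle and hold it level about 10 mm above the pot's flange, touching nothing but your gripper, with its four holes lined up over the four threaded holes so that a workmate can start the screws; finish while still holding it there, and leave the other things on the bench where they are.

Things in the scene. Friction and masses are not known exactly. Their poses are not given: they have to be found in the camera images.
- pot: the strainer pot: a fixed grey round casting, 124 mm tall, open at the top, bore 116 mm across, with a flat rectangular aluminium flange 170 mm (its x axis) by 132 mm (its y axis) around the mouth, 14 mm thick. Two plugged pipe ports on its sides. Origin on the bench under its centre; z up
- pot_face (a point): centre of the pot's mouth at the height of the flange's top face, 124 mm above the bench; axes as the pot's. Four threaded holes 10 mm across lie in the flange at x = +-70 mm, y = +-50 mm from this point
- pot_floor (a point): centre of the pot's floor inside, 112 mm below the flange's face. A low seat ring stands on the floor around it: 72 mm across inside, 80 mm outside, 6 mm tall; the larger cup stands on the floor inside this ring
- pot_hole0 (a point): mouth of the threaded hole at x = +70, y = +50 mm of the pot, on the flange's face
- pot_hole2 (a point): mouth of the diagonally opposite threaded hole, at x = -70, y = -50 mm of the pot
- cover: the cover: a flat aluminium plate 170 mm (x) by 132 mm (y), 8 mm thick, 0.36 to 0.59 kg, with four through holes 16 mm across at x = +-70 mm, y = +-50 mm and a pull handle on top. At first it lies flat on the bench, handle up. Origin at the centre of its underside; z up
- cover_handle (a point): centre of the cover's handle, 46 mm above the plate's underside: a straight black bar along the cover's x axis, 104 mm long, 16 mm wide, 16 mm tall, on two posts 14 mm thick, 86 mm apart; the gap between plate and bar is 30 mm. The cover is balanced about it
- cover_under (a point): centre of the cover plate's underside, 46 mm below the handle's centre
- cover_hole0 (a point): centre of the cover's hole at its x = +70, y = +50 mm, at the underside
- cover_hole2 (a point): centre of the cover's diagonally opposite hole, x = -70, y = -50 mm, at the underside (the cover fits either way round)
- coarse_mid (a point): centre, half-way up (43 mm above its foot), of the larger strainer cup: a plain slotted steel cup, open at the top, no handle, 60 mm across outside, 52 mm inside, 86 mm tall, 0.14 to 0.22 kg; z up its axis. Standing in the pot its rim is 26 mm below the flange's face and 28 mm are free all round it
- coarse_cup: the larger cup; origin at the centre of its foot
- coarse_base (a point): centre of the larger cup's foot (underside)
- coarse_in (a point): centre of the larger cup's floor inside, 5 mm above its foot
- fine_grip (a point): centre of the bar handle of the smaller strainer cup (slotted steel, 40 mm across, 78 mm tall to the rim, 0.12 kg). The bar crosses the mouth along the cup's x axis: 40 mm long, 10 mm wide, 10 mm tall, its middle 100 mm above the cup's foot, 17 mm free under it. With the cup nested in the pot the bar's top is 2 mm below the flange's face
- fine_cup: the smaller cup; origin at the centre of its foot
- fine_base (a point): centre of the smaller cup's foot (underside)
- gauge_mid (a point): a pressure gauge (dial 48 mm across) on a 40 x 46 mm aluminium block, 88 mm tall in all; point 45 mm above the bench. Bystander; stands among the cups
- valve_mid (a point): a steel ball valve lying on the bench, 78 mm long, 34 mm wide, with a flat black lever, 50 mm tall; point in the middle of its body. Bystander
- tee_mid (a point): a dark steel tee fitting, 30 mm tall, about 78 mm across; point at its centre. Bystander
- spray_mid (a point): a white plastic bottle, 54 mm across, 170 mm tall; point half-way up. Bystander
- spanner_grip (a point): a spanner 170 mm long lying flat; point on its shank. Bystander
- key_mid (a point): an L-shaped hex key, 100 mm long, 8 mm thick, lying flat; point in the middle of its long leg. Bystander
Mind the look-alikes: they are no part of the job. What is shaped like the coarse_cup but orange is not meant. What is shaped like the fine_cup but brown or red is not meant.

How it is judged (in metres and radians):
On the way:
1. the larger cup stands on the pot's floor inside the seat ring and the smaller cup stands inside it, both let go (horizontal distance between coarse_base and pot_floor below 0.01 m and z of coarse_base in the frame of pot_floor below 0.004 m and angle between coarse_base's own z axis and vertical below 0.09 rad and horizontal distance between fine_base and coarse_in below 0.01 m and z of fine_base in the frame of coarse_in below 0.004 m and angle between fine_base's own z axis and vertical below 0.12 rad and contact force between the fingers and coarse_cup below 0.1 N and contact force between the fingers and fine_cup below 0.1 N), for 0.2 s.
At the end, for the whole second after the job is handed in: Both cups nested upright on the pot floor (feet down within 4 mm, within 10 mm of centre). Cover held still and level (4 degrees) by the gripper alone, underside 4 to 20 mm above the flange, holes within 4 mm of the threaded holes, either way round; not touching pot or cups (horizontal distance between coarse_base and pot_floor below 0.01 m and z of coarse_base in the frame of pot_floor below 0.004 m and angle between coarse_base's own z axis and vertical below 0.09 rad and horizontal distance between fine_base and coarse_in below 0.01 m and z of fine_base in the frame of coarse_in below 0.004 m and angle between fine_base's own z axis and vertical below 0.12 rad and ((horizontal distance between cover_hole0 and pot_hole0 below 0.004 m and horizontal distance between cover_hole2 and pot_hole2 below 0.004 m) or (horizontal distance between cover_hole0 and pot_hole2 below 0.004 m and horizontal distance between cover_hole2 and pot_hole0 below 0.004 m)) and z of each of cover_hole0, cover_hole2 in the frame of pot_face above 0.003 m and z of cover_under in the frame of pot_face between 0.004 and 0.02 m and angle between cover_under's own z axis and vertical below 0.07 rad and contact force between cover and pot below 0.1 N and contact force between cover and fine_cup below 0.1 N and contact force between cover and coarse_cup below 0.1 N and contact force between cover and the fingers above 1 N and linear speed of each of cover, coarse_cup, fine_cup below 0.02 m/s and angular speed of cover below 0.15 rad/s); the arm keeps its last pose, push and grip.
It fails at once if a bystander (gauge, ball valve, tee, bottle, spanner or hex key) is pushed more than 30 mm from its place (distance of any of gauge_mid, valve_mid, tee_mid, spray_mid, spanner_grip, key_mid from where it was at the start of the episode above 0.03 m).
It also fails if it takes over 72 s, if anything falls off the work surface, if the arm or the gripper's body presses on something with over 40 N, if the wrist force passes 120 N, or if a joint passes its speed limit or range.

## Working session

There is one attempt and no reset: what is moved stays moved. The work goes in short steps, Python scripts to look and compute and a tool call to move; the robot and the scene stay as the last step left them, time stands still between calls to the robot, and variables do not carry over. Pictures are saved under pics/ and viewed, at most 10 in all, crops included, and the job is handed in when it is done.

Besides the shell and the picture viewer there is one more tool, called after ">>>" as a command line: name --pt "numbers of a row" for each row, then --argument value for the rest. step_arm: Moves the arm, as the interface text tells. Its arguments: {"type":"object","properties":{"plan":{"type":"array"},"newtons":{"type":"number"}},"required":["plan"]}

```bash
mkdir -p pics
python3 - <<'E'
from plant import r, eyes
import cv2
for n in("top","side"):
    im=eyes.capture(n); cv2.imwrite(f"pics/{n}0.png",im[:,:,::-1]); m=eyes.camera_model(n); print(n,m)
print(r.get_state())
a=cv2.imread("pics/top0.png");b=cv2.imread("pics/side0.png")
E
```

```text
top {'fov_y': 42.645141088187884, 'cx': 256.5374607889545, 'cy': 199.51795666223828, 'world_to_cam': array([[-0.0142788 , -0.99989516,  0.00240409, -0.01933798],
       [ 0.995632  , -0.01399597,  0.0923095 , -0.594079  ],
       [-0.09226617,  0.00371166,  0.99572746, -1.4792282 ],
       [ 0.        ,  0.        ,  0.        ,  1.        ]])}
side {'fov_y': 43.8345846042427, 'cx': 256.18370099641635, 'cy': 184.63723366634682, 'world_to_cam': array([[-0.76370789, -0.64551899, -0.0074493 ,  0.42815628],
       [ 0.49506288, -0.59303249,  0.63500016, -0.37063987],
       [-0.41432234,  0.48126676,  0.77247608, -1.47418301],
       [ 0.        ,  0.        ,  0.        ,  1.        ]])}
{'time_s': 0.1, 'joints': array([-4.87548206e+01,  2.05862356e+01,  6.38013332e-01, -1.67309140e-02,
       -7.01344575e+01, -1.65077722e+01]), 'qd': array([-0.08279749,  0.01602891,  0.0735813 ,  0.01044502,  0.17670427,
        0.01388171]), 'joint_torque': array([-1.32475521e-03, -5.84165275e+01,  2.93751973e+01,  7.01553002e+00,
        1.02152795e-02, -2.72342362e-05]), 'tcp_pos': array([ 0.28225728, -0.61267219,  0.22572422]), 'eef_rot': array([ 1.79916259e+02, -8.41446305e-03, -1.55268283e+02]), 'contact_force': array([-0.2073296 ,  0.28493304, -0.59294887]), 'moment': array([-0.02391143, -0.0204711 , -0.01600725]), 'gripper_force': 0.0, 'gripper_width': 0.08770704616709799}
```

View pics/top0.png

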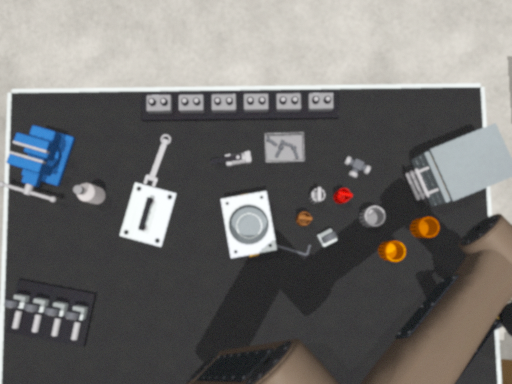

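View pics/side0.png

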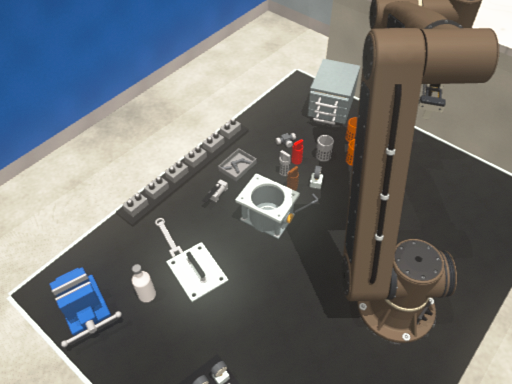

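Top view: the pot is at (248,225), the cover at (149,213) and the spanner just beyond the cover at (158,160). Candidates for the larger cup are steel (372,215) and orange (425,227) and (392,251). For the smaller cup they are steel (318,194), brown (304,218) and red (343,195). I choose the two steel ones and check them in a close crop.

```bash
cat > h.py <<'E'
import numpy as np, cv2
from plant import r, eyes
def ray(n,uv):
    m=eyes.camera_model(n); T=m["world_to_cam"]; f=192/np.tan(np.radians(m["fov_y"]/2))
    d=np.array([(uv[0]-m["cx"])/f,-(uv[1]-m["cy"])/f,-1]); R=T[:3,:3]
    return -R.T@T[:3,3], R.T@d
def onz(n,uv,z):
    o,d=ray(n,uv); return o+d*(z-o[2])/d[2]
def proj(n,p):
    m=eyes.camera_model(n); f=192/np.tan(np.radians(m["fov_y"]/2))
    c=m["world_to_cam"]@np.r_[p,1]; return np.array([m["cx"]-f*c[0]/c[2], m["cy"]+f*c[1]/c[2]])
def crop(im,x0,y0,x1,y1,s): return cv2.resize(im[y0:y1,x0:x1],None,fx=s,fy=s,interpolation=cv2.INTER_CUBIC)
E
python3 - <<'E'
from h import *
t=cv2.imread("pics/top0.png"); s=cv2.imread("pics/side0.png")
a=crop(t,110,150,410,270,2.6); b=crop(s,150,120,345,300,3)
cv2.imwrite("pics/tc.png",a);
b=crop(s,160,125,370,300,3.4);cv2.imwrite("pics/sc.png",b)
# bright low-sat components on top
for n,im,z in(("top",t,.008),):
    hsv=cv2.cvtColor(im,cv2.COLOR_BGR2HSV); m=((hsv[...,2]>150)&(hsv[...,1]<60)).astype(np.uint8)
    k,l,st,c=cv2.connectedComponentsWithStats(m)
    for i in range(1,k):
        if st[i,4]>25 and 110<c[i][0]<410 and 140<c[i][1]<270:
            cn=cv2.findContours((l==i).astype(np.uint8),0,2)[0][0]; q=cv2.minAreaRect(cn)
            print(st[i],c[i].round(1),q, [np.round(onz(n,q[0],zz),3)[:2] for zz in(.008,.1,.124)])
E
```

```text
[ 119  134   58  113 2699] [149.1 206.7] ((154.80189514160156, 188.44338989257812), (44.367454528808594, 110.84996795654297), 15.945395469665527) [array([0.635, 0.288]), array([0.624, 0.269]), array([0.621, 0.264])]
[266 135  37  27 737] [284.4 148.2] ((283.8643493652344, 147.79469299316406), (25.50286102294922, 36.432655334472656), 88.15238952636719) [array([ 0.757, -0.116]), array([ 0.739, -0.11 ]), array([ 0.734, -0.109])]
[226 151  26  15 150] [241.8 158.6] ((238.00135803222656, 157.84188842773438), (11.333281517028809, 25.31792449951172), 81.02737426757812) [array([0.727, 0.028]), array([0.711, 0.025]), array([0.706, 0.024])]
[345 157   6   7  32] [347.9 160. ] ((347.5, 160.0), (6.0, 5.0), 90.0) [array([ 0.716, -0.314]), array([ 0.7  , -0.296]), array([ 0.696, -0.292])]
[365 166   6   7  32] [367.2 169.1] ((367.5, 169.0), (6.0, 5.0), 90.0) [array([ 0.686, -0.376]), array([ 0.672, -0.354]), array([ 0.669, -0.349])]
[350 171   7   6  34] [353.1 173.5] ((353.0, 173.5), (5.0, 6.0), 90.0) [array([ 0.673, -0.33 ]), array([ 0.66 , -0.311]), array([ 0.656, -0.306])]
[311 187  14  14 136] [317.7 194.3] ((317.5, 193.5), (13.0, 13.0), 90.0) [array([ 0.612, -0.218]), array([ 0.602, -0.206]), array([ 0.6  , -0.203])]
[ 220  191   56   68 2627] [248.2 223.5] ((248.10400390625, 224.072021484375), (61.35771560668945, 47.94129943847656), 79.69515228271484) [array([ 0.52 , -0.001]), array([ 0.516, -0.002]), array([ 0.515, -0.002])]
[365 206  19  19 175] [371.4 214.5] ((372.5137634277344, 213.23448181152344), (14.034687995910645, 19.100460052490234), 41.6335334777832) [array([ 0.548, -0.386]), array([ 0.542, -0.364]), array([ 0.541, -0.359])]
[318 229  19  18 134] [326.1 238.1] ((326.9000244140625, 237.30003356933594), (13.86362075805664, 15.65247631072998), 63.43495178222656) [array([ 0.476, -0.243]), array([ 0.474, -0.23 ]), array([ 0.474, -0.226])]
```

View pics/tc.png

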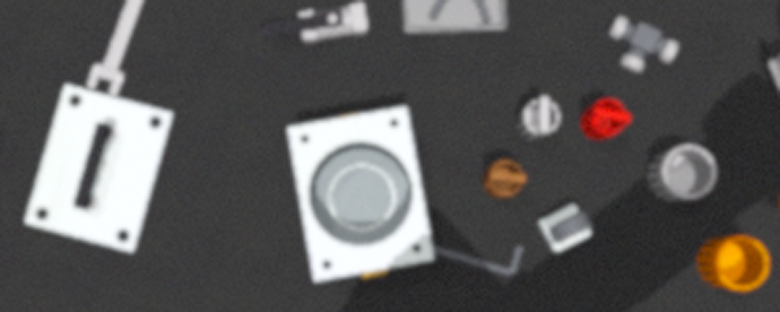

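View pics/sc.png

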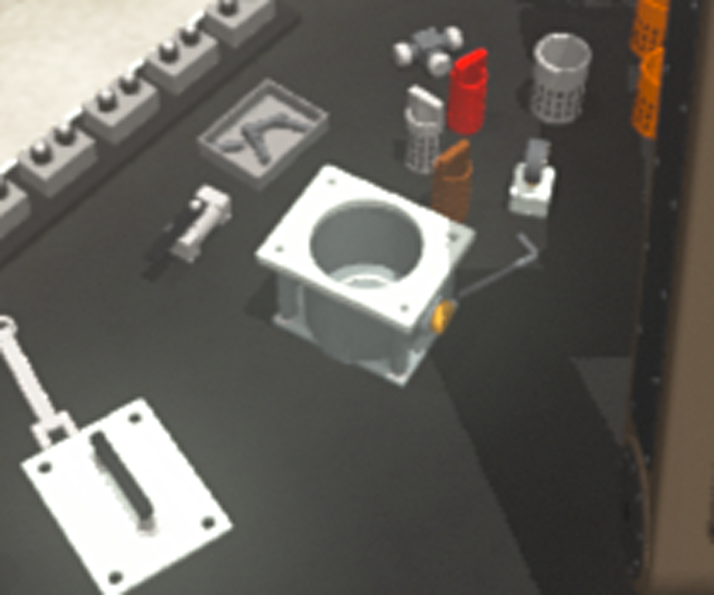

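The crops confirm it: the plain steel cup with no handle is at top pixel (375,215). The steel smaller cup is at (318,194), with its bar running roughly along the image vertical. Next I measure the holes, rims and bars in both views.

```bash
cat >> h.py <<'E'
def blob(g,uv,w=4,sign=-1):
    x,y=np.round(uv).astype(int); 
    for _ in range(3):
        p=g[y-w:y+w+1,x-w:x+w+1].astype(float)*sign; p=np.clip(p-(np.percentile(p,50)+p.max())/2,0,None)
        Y,X=np.mgrid[y-w:y+w+1,x-w:x+w+1]; c=np.array([(p*X).sum(),(p*Y).sum()])/p.sum(); x,y=np.round(c).astype(int)
    return c
def tri(a,b):
    (o1,d1),(o2,d2)=ray("top",a),ray("side",b)
    d1/=np.linalg.norm(d1);d2/=np.linalg.norm(d2)
    s=np.linalg.lstsq(np.c_[d1,-d2],o2-o1,rcond=None)[0]; p,q=o1+s[0]*d1,o2+s[1]*d2
    return (p+q)/2, np.linalg.norm(p-q)
E
python3 - <<'E'
from h import *
np.set_printoptions(precision=4,suppress=True)
t=cv2.imread("pics/top0.png",0); s=cv2.imread("pics/side0.png",0)
T=lambda p:np.array([110,150])+np.array(p)/2.6-.3
S=lambda p:np.array([160,125])+np.array(p)/3.4-.35
def holes(tp,sp,z,nm):
    P=[];Q=[]
    for a,b in zip(tp,sp):
        a=blob(t,T(a));b=blob(s,S(b)); p,e=tri(a,b); P.append(onz("top",a,z)[:2]);Q.append(onz("side",b,z)[:2]); print(nm,a,b,p,"err",round(e,4))
    for n,A in(("top",P),("side",Q)):
        A=np.array(A); print(n,"centre",A.mean(0),"sides",np.linalg.norm(A-np.roll(A,-1,0),axis=1)); v=(A[3]-A[0])+(A[2]-A[1]); print(" long-axis yaw",np.degrees(np.arctan2(v[1],v[0])))
# order: far-left, far-right, near-right, near-left (top view)
holes([(304,139),(394,122),(417,248),(327,265)],[(280,248),(333,182),(455,238),(404,307)],.124,"pot")
holes([(75,100),(155,121),(123,236),(42,213)],[(44,467),(135,418),(208,523),(115,577)],.008,"cover")
print("coarse rim", tri(T((690,170)),S((563,60))), onz("top",T((690,170)),.086),onz("side",S((563,60)),.086))
print("fine bar", tri(T((541,116)),S((425,103))), onz("top",T((541,116)),.105),onz("side",S((425,103)),.105))
a=[onz("side",S(x),.105) for x in((410,92),(441,108))];print("side bar dir",a[1]-a[0])
a=[onz("top",T(x),.105) for x in((541,98),(541,134))];print("top bar",a[1]-a[0])
print("handle",tri(T((95,168)),S((123,480))),onz("top",T((95,168)),.054),onz("side",S((123,480)),.054))
cv2.imwrite("pics/z.png",np.hstack([crop(cv2.imread("pics/top0.png"),300,175,395,235,4.2),crop(cv2.imread("pics/side0.png"),275,140,340,200,4.2)]))
E
```

```text
pot [226.7083 202.9333] [234.7333 195.5333] [0.5843 0.0644 0.1296] err 0.0214
pot [261.1144 196.8008] [258.381  172.2381] [ 0.5876 -0.0416  0.1533] err 0.0047
pot [269.8053 245.0442] [302.1667 196.7083] [ 0.4403 -0.0728  0.1107] err 0.0335
pot [235.3077 251.3526] [274.9359 223.4568] [0.4404 0.0392 0.0741] err 0.0076
top centre [ 0.5152 -0.0027] sides [0.1001 0.1399 0.0996 0.1402]
 long-axis yaw -170.58704387523264
side centre [0.5105 0.0002] sides [0.1295 0.1815 0.1423 0.1738]
 long-axis yaw -178.58637256625545
cover [138.4421 188.1573] [169.33   257.6388] [0.6384 0.3381 0.0255] err 0.0109
cover [169.28  196.552] [197.1852 242.7864] [0.6092 0.2413 0.0286] err 0.0067
cover [156.9173 240.2026] [224.4553 277.7507] [0.4687 0.2765 0.0081] err 0.0134
cover [125.7815 231.8138] [193.4684 297.1144] [ 0.5005  0.3803 -0.0102] err 0.0032
top centre [0.555  0.3097] sides [0.0997 0.1397 0.0998 0.1401]
 long-axis yaw 164.30852519208673
side centre [0.5575 0.307 ] sides [0.1047 0.1645 0.1152 0.1689]
 long-axis yaw 164.86698221353126
coarse rim (array([ 0.5375, -0.3812,  0.0645]), np.float64(0.0031810340768393276)) [ 0.5375 -0.375   0.086 ] [ 0.5258 -0.3634  0.086 ]
fine bar (array([ 0.5997, -0.2077,  0.0937]), np.float64(0.001702744954487779)) [ 0.5993 -0.2058  0.105 ] [ 0.5929 -0.1997  0.105 ]
side bar dir [-0.0399 -0.0028  0.    ]
top bar [-0.0405  0.001   0.    ]
handle (array([0.5529, 0.3088, 0.031 ]), np.float64(7.514423997714888e-05)) [0.5514 0.3037 0.054 ] [0.5416 0.3166 0.054 ]
```

View pics/z.png

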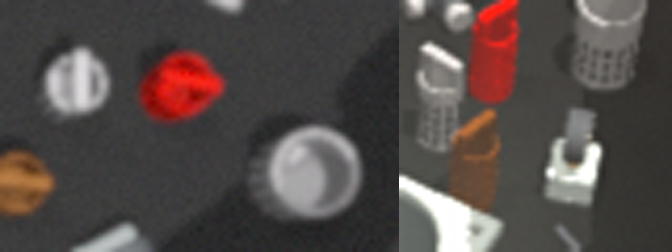

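The top view gives the hole pattern exactly (100 × 140 mm). In the side view the blob windows drifted, and its heights come out low. I check its consistency once with small windows.

Run:
```python
from h import *
np.set_printoptions(precision=4,suppress=True)
t=cv2.imread("pics/top0.png",0); s=cv2.imread("pics/side0.png",0)
T=lambda p:np.array([110,150])+np.array(p)/2.6-.3
S=lambda p:np.array([160,125])+np.array(p)/3.4-.35
for z,tp,sp in((.124,[(304,139),(394,122),(417,248),(327,265)],[(280,248),(333,182),(455,238),(404,307)]),(.008,[(75,100),(155,121),(123,236),(42,213)],[(44,467),(135,418),(208,523),(115,577)])):
    for a,b in zip(tp,sp):
        a=blob(t,T(a)); p=onz("top",a,z); b0=S(b); b=blob(s,b0,2); print(p,"proj side",proj("side",p),"seen",b0,b,"diff",b-proj("side",p), "onz",onz("side",b,z))
for p,b in(((.5375,-.375,.086),(563,60)),((.5993,-.2058,.105),(425,103)),((.5514,.3037,.054),(123,480))): print(S(b)-proj("side",np.array(p)))
g=cv2.cvtColor(cv2.imread("pics/top0.png"),cv2.COLOR_BGR2HSV)
# handle: dark in the cover
m=np.zeros_like(t); cv2.fillConvexPoly(m,np.array([[142,193],[165,199],[154,236],[130,229]]),255); m[t>110]=0
cn=max(cv2.findContours(m,0,2)[0],key=cv2.contourArea); q=cv2.minAreaRect(cn); print("handle",q,onz("top",q[0],.054)[:2])
```

```text
[0.5762 0.0582 0.124 ] proj side [241.0641 196.9937] seen [242.0029 197.5912] [241.64 197.96] diff [0.5759 0.9663] onz [0.572 0.06  0.124]
[ 0.5924 -0.0406  0.124 ] proj side [256.4756 177.2353] seen [257.5912 178.1794] [257.0694 178.    ] diff [0.5938 0.7647] onz [ 0.5887 -0.0393  0.124 ]
[ 0.4543 -0.0632  0.124 ] proj side [292.3578 193.4413] seen [293.4735 194.65  ] [292.875  194.3409] diff [0.5172 0.8996] onz [ 0.4507 -0.0613  0.124 ]
[0.4379 0.035  0.124 ] proj side [277.9001 214.2761] seen [278.4735 214.9441] [278.4483 215.0621] diff [0.5482 0.786 ] onz [0.4346 0.0363 0.124 ]
[0.6362 0.3387 0.008 ] proj side [172.1099 261.1341] seen [172.5912 262.0029] [172.7645 262.2867] diff [0.6546 1.1526] onz [0.6314 0.3403 0.008 ]
[0.6086 0.2428 0.008 ] proj side [198.6099 246.6225] seen [199.3559 247.5912] [199.1868 247.5992] diff [0.5769 0.9767] onz [0.6044 0.2443 0.008 ]
[0.4741 0.2806 0.008 ] proj side [220.2718 277.3759] seen [220.8265 278.4735] [220.7897 278.4974] diff [0.5179 1.1216] onz [0.4701 0.2824 0.008 ]
[0.5013 0.3766 0.008 ] proj side [193.0194 293.4393] seen [193.4735 294.3559] [193.4028 294.5806] diff [0.3834 1.1413] onz [0.4976 0.3786 0.008 ]
[0.7808 3.1033]
[0.3535 1.7759]
[-0.6907  4.4866]
handle ((145.48927307128906, 213.3486785888672), (4.900524139404297, 31.995452880859375), 16.50436019897461) [0.5543 0.306 ]
```

Both views now agree to about 3 mm, with a shared bias that cancels between grasp and place. A helper works out the shares for each move.

```bash
cat > go.py <<'E'
import sys, numpy as np
from plant import r
from scipy.spatial.transform import Rotation as R
s=r.get_state(); x,y,z,yaw=map(float,sys.argv[1:5])
q=R.from_euler("xyz",s["eef_rot"],degrees=True); d=q.inv().apply(np.array([x,y,z])-s["tcp_pos"])
dy=(yaw-s["eef_rot"][2]+90)%180-90
print("shares",(d/.25).round(4),"turn",round(-dy/60,4),"| t",round(s["time_s"],2),"tcp",s["tcp_pos"].round(4),s["eef_rot"].round(2),"F",s["contact_force"].round(1),"w",round(s["gripper_width"]*1e3,1),"gf",s["gripper_force"],"j",s["joints"].round(0))
E
python3 go.py .536 -.374 .16 -155.3
```

```text
shares [-1.3213  0.4421  0.2633] turn 0.0005 | t 0.1 tcp [ 0.2823 -0.6127  0.2257] [ 1.7992e+02 -1.0000e-02 -1.5527e+02] F [-0.2  0.3 -0.6] w 87.7 gf 0.0 j [-49.  21.   1.  -0. -70. -17.]
```

>>> step_arm --pt "-1 0.34 0.05 0 87" --pt "-1 0.34 0.05 0 87" --pt "-1 0.34 0.05 0 87" --pt "-1 0.34 0.05 0 87" --pt "-1 0.34 0.05 0 87" --pt "-1 0.34 0.05 0 87" --pt "-1 0.34 0.05 0 87" --pt "-1 0.34 0.05 0 87" --pt "-1 0.34 0.05 0 87"

```text
time_s: 0.85
tcp_pos: [0.4745, -0.4303, 0.2136]
eef_rot: [180.0, -0.0, -155.1]
contact_force: [-0.2, -1.2, 0.8]
gripper_width: 0.0871
gripper_force: 0.0
```

```bash
python3 go.py .536 -.374 .13 -155.3
```

```text
shares [-0.3181  0.1005  0.3342] turn 0.0027 | t 0.85 tcp [ 0.4745 -0.4303  0.2136] [ 1.7995e+02 -3.0000e-02 -1.5514e+02] F [-0.2 -1.2  0.8] w 87.1 gf 0.0 j [-25.  18.  -5.  -0. -67. -40.]
```

>>> step_arm --pt "-0.16 0.05 0.16 0 87" --pt "-0.3181 0.1005 0.33 0 87" --pt "-0.3181 0.1005 0.33 0 87" --pt "-0.3181 0.1005 0.33 0 87" --pt "-0.3181 0.1005 0.33 0 87" --pt "-0.3181 0.1005 0.33 0 87"

```text
time_s: 1.35
tcp_pos: [0.5352, -0.3763, 0.1319]
eef_rot: [-180.0, -0.0, -155.3]
contact_force: [-1.3, 0.3, -0.0]
gripper_width: 0.0868
gripper_force: 0.0
```

```bash
python3 go.py .536 -.374 .057 -155.3
python3 - <<'E'
from h import *
t=eyes.capture("top"); s=eyes.capture("side"); 
u=np.hstack([crop(t,330,170,420,260,4.2),crop(s,270,100,370,190,4.2)])
cv2.imwrite("pics/c1.png",u[:,:,::-1])
E
```

```text
shares [-0.007   0.0069  0.2996] turn 0.0002 | t 1.35 tcp [ 0.5352 -0.3763  0.1319] [-1.7998e+02 -2.0000e-02 -1.5529e+02] F [-1.3  0.3 -0. ] w 86.8 gf 0.0 j [-18.  23.  -9.   0. -58. -47.]
```

View pics/c1.png

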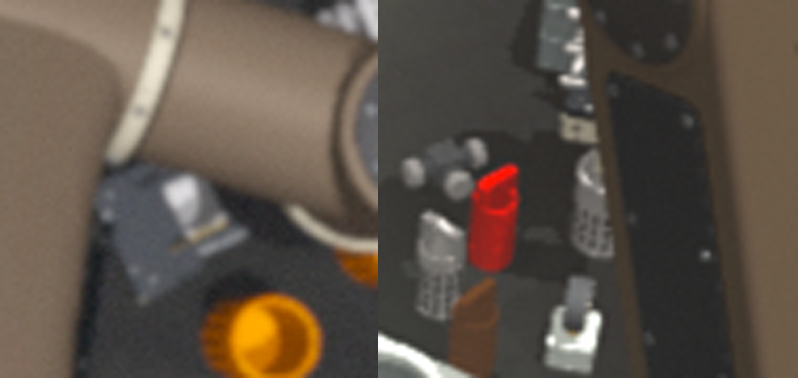

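The arm hides most of the scene: in the side view the cup stands directly below the gripper at (590,200), and nothing else is under the fingers. There are 14 mm to spare each side, so I go down and grip.

>>> step_arm --pt "-0.007 0.007 0.1 0 87" --pt "-0.007 0.007 0.2 0 87" --pt "-0.007 0.007 0.26 0 87" --pt "-0.007 0.007 0.3 0 87" --pt "-0.007 0.007 0.3 0 87" --pt "-0.007 0.007 0.3 0 40" --pt "-0.007 0.007 0.3 0 40" --pt "-0.007 0.007 0.3 0 40" --pt "-0.007 0.007 0.3 0 40" --pt "-0.007 0.007 0.3 0 40" --pt "-0.007 0.007 0.3 0 40" --pt "-0.007 0.007 0.3 0 40" --newtons 25

```text
time_s: 2.45
tcp_pos: [0.5372, -0.3732, 0.0576]
eef_rot: [-179.9, 0.1, -155.2]
contact_force: [-0.4, -1.1, 5.9]
gripper_width: 0.0595
gripper_force: 25.0
```

```bash
python3 go.py .536 -.374 .22 -155.3
```

```text
shares [ 0.0053 -0.0019 -0.6496] turn 0.0011 | t 2.45 tcp [ 0.5372 -0.3732  0.0576] [-1.7991e+02  6.0000e-02 -1.5523e+02] F [-0.4 -1.1  5.9] w 59.5 gf 24.9968129536137 j [-18.  27. -14.   0. -50. -48.]
```

>>> step_arm --pt "0 0 -0.1 0 40" --pt "0 0 -0.25 0 40" --pt "0 0 -0.4 0 40" --pt "0 0 -0.55 0 40" --pt "0 0 -0.66 0 40" --pt "0 0 -0.66 0 40"

```text
time_s: 2.95
tcp_pos: [0.5388, -0.3741, 0.2286]
eef_rot: [-179.6, 0.3, -155.2]
contact_force: [0.7, -0.9, -0.8]
gripper_width: 0.0594
gripper_force: 25.0
```

```bash
python3 go.py .5135 -.002 .22 -155.3
```

```text
shares [-0.5319  1.3941  0.0268] turn 0.0014 | t 2.95 tcp [ 0.5388 -0.3741  0.2286] [-179.56    0.33 -155.22] F [ 0.7 -0.9 -0.8] w 59.4 gf 24.991448745131493 j [-18.  18.  -2.   0. -69. -48.]
```

>>> step_arm --pt "-0.05 0.13 0 0 40" --pt "-0.1 0.27 0 0 40" --pt "-0.16 0.41 0 0 40" --pt "-0.21 0.55 0 0 40" --pt "-0.26 0.69 0 0 40" --pt "-0.31 0.82 0 0 40" --pt "-0.35 0.92 0 0 40" --pt "-0.37 0.98 0 0 40" --pt "-0.37 0.98 0 0 40"

```text
time_s: 3.7
tcp_pos: [0.5171, -0.1086, 0.221]
eef_rot: [179.9, -0.0, -155.1]
contact_force: [0.4, -0.2, -2.2]
gripper_width: 0.0593
gripper_force: 25.0
```

```bash
python3 go.py .5135 -.002 .22 -155.3
```

```text
shares [-0.1665  0.393   0.0044] turn 0.0032 | t 3.7 tcp [ 0.5171 -0.1086  0.221 ] [ 1.7992e+02 -2.0000e-02 -1.5511e+02] F [ 0.4 -0.2 -2.2] w 59.3 gf 24.99130893498659 j [  9.   7. -18.  -0. -65. -74.]
```

>>> step_arm --pt "-0.06 0.13 0 0 40" --pt "-0.11 0.26 0 0 40" --pt "-0.15 0.36 0 0 40" --pt "-0.1665 0.393 0 0 40" --pt "-0.1665 0.393 0 0 40" --pt "-0.1665 0.393 0 0 40" --pt "-0.1665 0.393 0 0 40" --pt "-0.1665 0.393 0 0 40"

```text
time_s: 4.37
tcp_pos: [0.5145, -0.0059, 0.2213]
eef_rot: [180.0, -0.0, -155.3]
contact_force: [-1.0, 0.1, -1.5]
gripper_width: 0.0597
gripper_force: 25.0
```

```bash
python3 go.py .5135 -.002 .15 -155.3
python3 - <<'E'
from h import *
t=eyes.capture("top"); s=eyes.capture("side"); 
u=np.hstack([crop(t,200,180,295,270,4.2),crop(s,225,125,320,215,4.2)])
cv2.imwrite("pics/c2.png",u[:,:,::-1])
E
```

```text
shares [-0.003   0.0158  0.2851] turn -0.0005 | t 4.37 tcp [ 0.5145 -0.0059  0.2213] [ 1.8000e+02 -4.0000e-02 -1.5533e+02] F [-1.   0.1 -1.5] w 59.7 gf 24.99078769236803 j [ 21.   6. -20.  -0. -65. -87.]
```

View pics/c2.png

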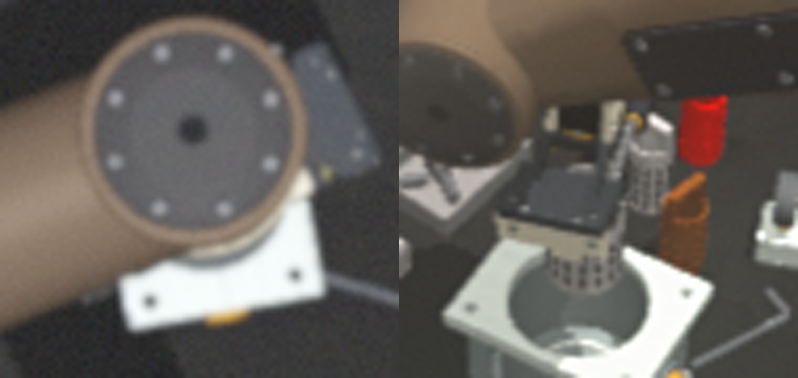

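In the side view the cup hangs over the bore, spanning columns 546–625 of the crop, with the fingers inside the bore outline. I compare that with the prediction, then lower.

Run:
```python
from h import *
for z in(.164,.19): print(proj("side",np.array([.5145,-.0059,z])))
print("seen col",225+(585.5-399)/4.2)
```

```text
[267.72538754 187.16776699]
[267.81569529 182.09609148]
seen col 269.4047619047619
```

>>> step_arm --pt "-0.003 0.012 0.1 0 40" --pt "-0.003 0.012 0.2 0 40" --pt "-0.003 0.012 0.285 0 40" --pt "-0.003 0.012 0.285 0 40" --pt "-0.003 0.012 0.285 0 40" --pt "-0.003 0.012 0.285 0 40"

```text
time_s: 4.97
tcp_pos: [0.515, -0.0021, 0.1516]
eef_rot: [-180.0, 0.1, -155.3]
contact_force: [0.4, 0.5, -1.2]
gripper_width: 0.0598
gripper_force: 25.0
```

```bash
python3 go.py .5135 -.002 .072 -155.3
```

```text
shares [0.0058 0.0032 0.3182] turn 0.0005 | t 4.97 tcp [ 0.515  -0.0021  0.1516] [-1.7996e+02  7.0000e-02 -1.5527e+02] F [ 0.4  0.5 -1.2] w 59.8 gf 24.990964299067855 j [ 22.   9. -25.   0. -55. -87.]
```

>>> step_arm --pt "0.004 0.002 0.06 0 40" --pt "0.004 0.002 0.12 0 40" --pt "0.004 0.002 0.18 0 40" --pt "0.004 0.002 0.24 0 40" --pt "0.004 0.002 0.28 0 40" --pt "0.004 0.002 0.3 0 40" --pt "0.004 0.002 0.31 0 40" --pt "0.004 0.002 0.31 0 40" --pt "0.004 0.002 0.31 0 40"

```text
time_s: 5.72
tcp_pos: [0.5137, -0.0017, 0.0736]
eef_rot: [-180.0, 0.1, -155.2]
contact_force: [0.0, 0.9, -1.5]
gripper_width: 0.059
gripper_force: 25.0
```

```bash
python3 go.py .5135 -.002 .0695 -155.3
```

```text
shares [ 0.0011 -0.0008  0.0165] turn 0.0009 | t 5.72 tcp [ 0.5137 -0.0017  0.0736] [-1.7998e+02  7.0000e-02 -1.5525e+02] F [ 0.   0.9 -1.5] w 59.0 gf 24.990858798846602 j [ 22.  14. -31.   0. -45. -87.]
```

The foot is already below the ring's top with no contact force. I set it down.

>>> step_arm --pt "0 0 0.008 0 40" --pt "0 0 0.014 0 40" --pt "0 0 0.018 0 40" --pt "0 0 0.018 0 40" --pt "0 0 0.018 0 40"

```text
time_s: 6.13
tcp_pos: [0.5136, -0.0017, 0.0695]
eef_rot: [-180.0, 0.1, -155.2]
contact_force: [-2.2, -0.0, 7.0]
gripper_width: 0.0596
gripper_force: 25.0
```

>>> step_arm --pt "0 0 0.018 0 65" --pt "0 0 0.018 0 65" --pt "0 0 0.018 0 65" --pt "0 0 0.018 0 65" --pt "0 0 -0.05 0 65" --pt "0 0 -0.1 0 65" --pt "0 0 -0.2 0 65" --pt "0 0 -0.35 0 65" --pt "0 0 -0.5 0 65" --pt "0 0 -0.66 0 65" --pt "0 0 -0.66 0 65"

```text
time_s: 7.05
tcp_pos: [0.5167, -0.0014, 0.2417]
eef_rot: [-179.8, 0.7, -155.2]
contact_force: [1.8, 0.2, 0.9]
gripper_width: 0.0649
gripper_force: 0.0
```

```bash
python3 go.py .598 -.205 .22 179
```

```text
shares [ 0.0474 -0.8753  0.0892] turn 0.4302 | t 7.05 tcp [ 0.5167 -0.0014  0.2417] [-179.81    0.66 -155.19] F [1.8 0.2 0.9] w 64.9 gf 0.0 j [ 22.   5. -18.   0. -67. -87.]
```

>>> step_arm --pt "0.01 -0.13 0.02 0.1 45" --pt "0.02 -0.28 0.04 0.2 45" --pt "0.02 -0.43 0.06 0.3 45" --pt "0.03 -0.58 0.08 0.4 45" --pt "0.04 -0.72 0.08 0.43 45" --pt "0.047 -0.83 0.08 0.43 45" --pt "0.047 -0.875 0.08 0.43 45" --pt "0.047 -0.875 0.08 0.43 45" --pt "0.047 -0.875 0.08 0.43 45" --pt "0.047 -0.875 0.08 0.43 45"

```text
time_s: 7.88
tcp_pos: [0.5935, -0.2047, 0.2132]
eef_rot: [180.0, -0.0, 179.0]
contact_force: [0.3, -0.5, 0.4]
gripper_width: 0.0451
gripper_force: 0.0
```

```bash
python3 go.py .598 -.205 .15 179;  python3 - <<'E'
from h import *
np.set_printoptions(precision=4,suppress=True)
t=eyes.capture("top"); s=eyes.capture("side"); cv2.imwrite("pics/t3.png",t[:,:,::-1])
u=np.hstack([crop(t,210,180,305,270,4.2),crop(s,225,100,320,230,4.2)[:378]])
cv2.imwrite("pics/c3.png",np.hstack([crop(t,210,180,300,270,4.2),crop(s,230,125,330,215,4.2)])[:,:,::-1])
E
```

```text
shares [-0.0182 -0.001   0.2528] turn -0.0007 | t 7.88 tcp [ 0.5935 -0.2047  0.2132] [ 1.7998e+02 -2.0000e-02  1.7896e+02] F [ 0.3 -0.5  0.4] w 45.1 gf 0.0 j [ -1.  17.  -7.  -0. -67. -90.]
```

View pics/c3.png

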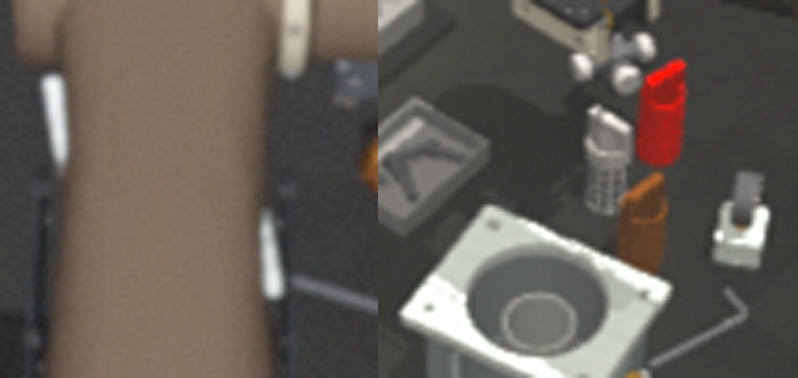

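The side view shows the larger cup's rim at crop (539,322), well inside the pot, and the steel smaller cup upright below the gripper at (608,160). I check the rim's position and go on down to the bar.

Run:
```python
from h import *
print(onz("side",(230+(539-378)/4.2-.55,125+322/4.2-.9),.098), "pot by top .5152 -.0027")
```

```text
[ 0.51029362 -0.00224389  0.098     ] pot by top .5152 -.0027
```

>>> step_arm --pt "-0.018 0 0.12 0 45" --pt "-0.018 0 0.22 0 45" --pt "-0.018 0 0.253 0 45" --pt "-0.018 0 0.253 0 45" --pt "-0.018 0 0.253 0 45" --pt "-0.018 0 0.253 0 45"

```text
time_s: 8.48
tcp_pos: [0.5994, -0.2054, 0.1519]
eef_rot: [-180.0, 0.1, 179.0]
contact_force: [-0.1, -0.2, -0.2]
gripper_width: 0.0451
gripper_force: 0.0
```

```bash
python3 go.py .598 -.205 .082 179;  python3 - <<'E'
from h import *
t=eyes.capture("top"); s=eyes.capture("side")
cv2.imwrite("pics/c4.png",np.hstack([crop(t,270,150,360,240,4.2),crop(s,250,100,340,190,4.2)])[:,:,::-1])
E
```

```text
shares [0.0061 0.0017 0.2797] turn -0.0001 | t 8.48 tcp [ 0.5994 -0.2054  0.1519] [-1.7996e+02  1.3000e-01  1.7899e+02] F [-0.1 -0.2 -0.2] w 45.1 gf 0.0 j [ -1.  20. -11.   0. -59. -90.]
```

View pics/c4.png

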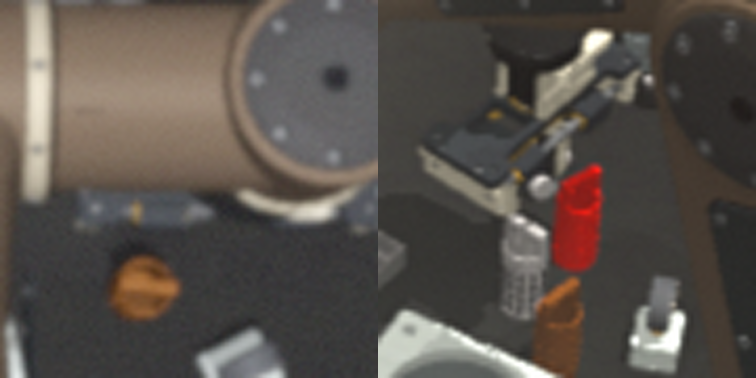

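The gripper hangs straight above the steel cup at (525,240), with the red decoy close on its −y side. I narrow the jaw to 32 mm and descend.

>>> step_arm --pt "0.006 0.002 0 0 32" --pt "0.006 0.002 0.05 0 32" --pt "0.006 0.002 0.12 0 32" --pt "0.006 0.002 0.19 0 32" --pt "0.006 0.002 0.25 0 32" --pt "0.006 0.002 0.275 0 32" --pt "0.006 0.002 0.275 0 32" --pt "0.006 0.002 0.275 0 0" --pt "0.006 0.002 0.275 0 0" --pt "0.006 0.002 0.275 0 0" --pt "0.006 0.002 0.275 0 0" --pt "0.006 0.002 0.275 0 0" --newtons 25

```text
time_s: 9.58
tcp_pos: [0.5972, -0.205, 0.082]
eef_rot: [-180.0, 0.1, 178.9]
contact_force: [0.5, -0.9, 2.9]
gripper_width: 0.0098
gripper_force: 25.0
```

```bash
python3 go.py .598 -.205 .25 179
```

```text
shares [-3.900e-03  1.000e-04 -6.719e-01] turn -0.001 | t 9.58 tcp [ 0.5972 -0.205   0.082 ] [-1.7999e+02  6.0000e-02  1.7894e+02] F [ 0.5 -0.9  2.9] w 9.8 gf 25.00016838312149 j [ -1.  23. -15.   0. -51. -90.]
```

>>> step_arm --pt "0 0 -0.08 0 0" --pt "0 0 -0.2 0 0" --pt "0 0 -0.35 0 0" --pt "0 0 -0.5 0 0" --pt "0 0 -0.62 0 0" --pt "0 0 -0.68 0 0" --pt "0 0 -0.68 0 0" --pt "0 0 -0.68 0 0"

```text
time_s: 10.25
tcp_pos: [0.597, -0.2048, 0.2523]
eef_rot: [180.0, 0.1, 178.9]
contact_force: [-0.4, -0.5, -2.0]
gripper_width: 0.0099
gripper_force: 25.0
```

```bash
python3 go.py .511 -.0025 .25 179
```

```text
shares [0.3592 0.8028 0.0087] turn -0.0011 | t 10.25 tcp [ 0.597  -0.2048  0.2523] [1.7998e+02 1.2000e-01 1.7893e+02] F [-0.4 -0.5 -2. ] w 9.9 gf 24.999648928642273 j [ -1.  16.  -3.  -0. -71. -90.]
```

>>> step_arm --pt "0.04 0.09 0 0 0" --pt "0.1 0.22 0 0 0" --pt "0.16 0.36 0 0 0" --pt "0.22 0.49 0 0 0" --pt "0.28 0.62 0 0 0" --pt "0.33 0.74 0 0 0" --pt "0.35 0.79 0 0 0" --pt "0.3592 0.8028 0 0 0" --pt "0.3592 0.8028 0 0 0" --pt "0.3592 0.8028 0 0 0" --pt "0.3592 0.8028 0 0 0" --pt "0.3592 0.8028 0 0 0"

```text
time_s: 11.25
tcp_pos: [0.511, -0.0035, 0.2508]
eef_rot: [-180.0, -0.0, 178.9]
contact_force: [-1.0, 0.4, -1.0]
gripper_width: 0.0099
gripper_force: 25.0
```

```bash
python3 go.py .511 -.0025 .19 179
python3 - <<'E'
from h import *
t=eyes.capture("top"); s=eyes.capture("side")
cv2.imwrite("pics/c5.png",crop(s,215,125,325,230,5.5)[:,:,::-1])
for z in(.17,.18,.2,.098): print(z,proj("side",np.r_[r.get_state()["tcp_pos"][:2],z]))
E
```

```text
shares [-2.000e-04  4.300e-03  2.433e-01] turn -0.0023 | t 11.25 tcp [ 0.511  -0.0035  0.2508] [-1.7998e+02 -5.0000e-02  1.7886e+02] F [-1.   0.4 -1. ] w 9.9 gf 24.999589025974274 j [  22.    4.  -17.    0.  -69. -113.]
0.17 [268.11058327 186.99854617]
0.18 [268.14712494 185.05344102]
0.2 [268.22131304 181.1044241 ]
0.098 [267.85782279 200.45293306]
```

View pics/c5.png

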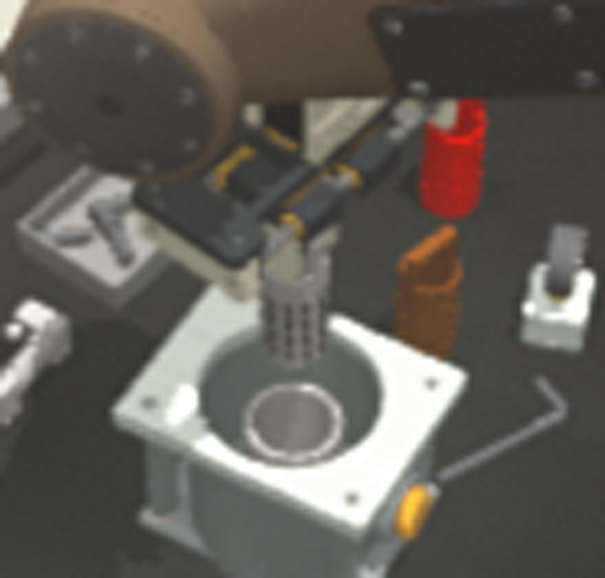

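The side view shows the larger cup standing centred, with its rim at (294,423), and the smaller cup hanging above it at (295,320). Columns agree. I check the rows with an intensity profile before inserting.

Run:
```python
from h import *
s=cv2.cvtColor(eyes.capture("side"),cv2.COLOR_RGB2GRAY)
print("col profile 176..214"); 
for c in(267,268,269): print(c,s[176:214,c].tolist())
for rr in (184,187,202): print(rr,s[rr,252:285].tolist())
p=r.get_state()["tcp_pos"]
print("pred foot near edge", proj("side",np.array([p[0]-.64*.02,p[1]+.77*.02,p[2]-.082])))
for q,R in(("near",1),("far",-1)): print("pred coarse rim",q,proj("side",np.array([.5124-.64*.03*R,-.0025+.77*.03*R,.098])),"inner",proj("side",np.array([.5124-.64*.026*R,-.0025+.77*.026*R,.098])))
```

```text
col profile 176..214
267 [128, 115, 113, 111, 92, 77, 82, 75, 76, 90, 76, 75, 87, 82, 101, 114, 105, 97, 114, 144, 124, 117, 117, 116, 117, 117, 121, 120, 121, 127, 129, 153, 167, 146, 234, 252, 254, 255]
268 [131, 117, 113, 113, 111, 103, 101, 100, 106, 115, 103, 101, 109, 103, 110, 120, 101, 95, 118, 148, 124, 117, 119, 120, 122, 121, 128, 130, 129, 129, 131, 157, 184, 154, 237, 252, 252, 254]
269 [131, 118, 113, 115, 105, 101, 107, 103, 109, 115, 111, 114, 120, 115, 120, 122, 101, 96, 120, 177, 136, 120, 127, 127, 129, 129, 129, 128, 128, 128, 130, 168, 190, 158, 246, 252, 251, 252]
184 [206, 207, 206, 208, 206, 207, 202, 191, 171, 155, 125, 91, 88, 99, 99, 76, 106, 109, 81, 105, 118, 95, 144, 223, 254, 255, 255, 254, 221, 138, 89, 62, 55]
187 [205, 201, 187, 158, 140, 136, 131, 116, 103, 99, 96, 88, 82, 98, 100, 75, 101, 114, 89, 105, 115, 87, 101, 106, 119, 133, 151, 187, 234, 253, 254, 254, 254]
202 [139, 93, 87, 92, 92, 93, 94, 127, 149, 107, 107, 112, 114, 115, 116, 121, 128, 129, 126, 124, 118, 114, 110, 144, 176, 127, 95, 93, 91, 89, 117, 209, 254]
pred foot near edge [268.13414667 192.00861282]
pred coarse rim near [267.40819111 207.54326317] inner [267.40020265 206.58137015]
pred coarse rim far [267.29097967 193.42980101] inner [267.29862294 194.35012915]
```

The smaller cup sits about 3 mm towards +x in the grip, and the larger cup stands near (0.511, −0.002). I aim the TCP at (0.508, −0.002) and lower.

>>> step_arm --pt "0.007 0.003 0.05 0 0" --pt "0.013 0.006 0.12 0 0" --pt "0.013 0.006 0.2 0 0" --pt "0.013 0.006 0.26 0 0" --pt "0.013 0.006 0.3 0 0" --pt "0.013 0.006 0.32 0 0" --pt "0.013 0.006 0.32 0 0" --pt "0.013 0.006 0.32 0 0"

```text
time_s: 12.07
tcp_pos: [0.508, -0.0012, 0.1718]
eef_rot: [-180.0, 0.0, 178.9]
contact_force: [0.4, 1.4, -0.7]
gripper_width: 0.0099
gripper_force: 25.0
```

```bash
python3 go.py .508 -.002 .103 179
```

```text
shares [ 1.000e-04 -3.200e-03  2.751e-01] turn -0.001 | t 12.07 tcp [ 0.508  -0.0012  0.1718] [-1.7999e+02  2.0000e-02  1.7894e+02] F [ 0.4  1.4 -0.7] w 9.9 gf 24.999753534793854 j [  22.    7.  -25.    0.  -58. -113.]
```

The foot is past the rim with no force, so I continue.

>>> step_arm --pt "0 -0.002 0.06 0 0" --pt "0 -0.002 0.12 0 0" --pt "0 -0.002 0.18 0 0" --pt "0 -0.002 0.23 0 0" --pt "0 -0.002 0.26 0 0" --pt "0 -0.002 0.27 0 0" --pt "0 -0.002 0.27 0 0" --pt "0 -0.002 0.27 0 0"

```text
time_s: 12.73
tcp_pos: [0.5082, -0.0014, 0.1047]
eef_rot: [180.0, 0.1, 179.0]
contact_force: [-0.1, 1.7, 0.6]
gripper_width: 0.0097
gripper_force: 25.0
```

>>> step_arm --pt "0 0 0.01 0 0" --pt "0 0 0.018 0 0" --pt "0 0 0.023 0 0" --pt "0 0 0.023 0 0" --pt "0 0 0.023 0 0"

```text
time_s: 13.15
tcp_pos: [0.5082, -0.0016, 0.0989]
eef_rot: [-180.0, 0.1, 179.0]
contact_force: [-0.8, -0.4, 4.8]
gripper_width: 0.0096
gripper_force: 25.0
```

Seated at the expected height, with a small upward force. I release and rise.

>>> step_arm --pt "0 0 0.023 0 30" --pt "0 0 0.023 0 30" --pt "0 0 0.023 0 30" --pt "0 0 0.023 0 30" --pt "0 0 -0.05 0 30" --pt "0 0 -0.15 0 30" --pt "0 0 -0.3 0 30" --pt "0 0 -0.45 0 30" --pt "0 0 -0.55 0 30" --pt "0 0 -0.55 0 30"

```text
time_s: 13.98
tcp_pos: [0.5105, -0.0012, 0.2418]
eef_rot: [179.9, 0.6, 179.0]
contact_force: [0.4, 0.7, -0.1]
gripper_width: 0.03
gripper_force: 0.0
```

```bash
python3 go.py .553 .3105 .2 164.5
```

```text
shares [-0.1461  1.2491  0.1711] turn 0.2414 | t 13.98 tcp [ 0.5105 -0.0012  0.2418] [179.88   0.55 178.99] F [ 0.4  0.7 -0.1] w 30.0 gf 0.0 j [  22.    4.  -19.    0.  -67. -113.]
```

>>> step_arm --pt "-0.01 0.12 0 0.05 50" --pt "-0.03 0.27 0.02 0.1 50" --pt "-0.05 0.42 0.04 0.15 50" --pt "-0.07 0.57 0.08 0.2 50" --pt "-0.09 0.72 0.1 0.24 50" --pt "-0.1 0.86 0.12 0.24 50" --pt "-0.117 0.96 0.13 0.24 50" --pt "-0.117 1 0.137 0.24 50" --pt "-0.117 1 0.137 0.24 50" --pt "-0.117 1 0.137 0.24 50"

```text
time_s: 14.82
tcp_pos: [0.5411, 0.2479, 0.2008]
eef_rot: [-179.9, -0.0, 164.6]
contact_force: [-0.3, -0.6, 0.2]
gripper_width: 0.05
gripper_force: 0.0
```

```bash
python3 go.py .553 .3105 .12 164.5
python3 - <<'E'
from h import *
s=eyes.capture("side"); t=eyes.capture("top")
cv2.imwrite("pics/c6.png",np.hstack([crop(s,225,145,315,235,4.4),crop(t,215,180,285,270,4.4)])[:,:,::-1])
E
```

```text
shares [0.0203 0.2542 0.3228] turn 0.0016 | t 14.82 tcp [0.5411 0.2479 0.2008] [-1.7995e+02 -4.0000e-02  1.6460e+02] F [-0.3 -0.6  0.2] w 50.0 gf 0.0 j [  43.   14.  -12.   -0.  -64. -149.]
```

View pics/c6.png

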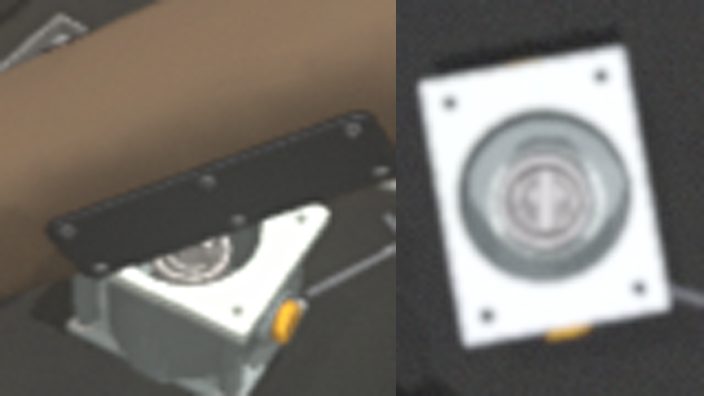

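The top view shows both cups nested concentrically near the bore's centre, with the bar at (545,203). That was picture 11, one over the limit of 10, so from here I work from numbers only. Next, the cover.

>>> step_arm --pt "0.01 0.12 0.1 0 50" --pt "0.02 0.22 0.2 0 50" --pt "0.02 0.254 0.28 0 50" --pt "0.02 0.254 0.32 0 50" --pt "0.02 0.254 0.32 0 50" --pt "0.02 0.254 0.32 0 50" --pt "0.02 0.254 0.32 0 50"

```text
time_s: 15.5
tcp_pos: [0.5543, 0.3097, 0.123]
eef_rot: [179.9, 0.1, 164.5]
contact_force: [0.0, 0.1, 0.2]
gripper_width: 0.0501
gripper_force: 0.0
```

```bash
python3 go.py .553 .3105 .028 164.5
```

```text
shares [0.0062 0.0011 0.3801] turn -0.0 | t 15.5 tcp [0.5543 0.3097 0.123 ] [1.7991e+02 7.0000e-02 1.6450e+02] F [0.  0.1 0.2] w 50.1 gf 0.0 j [  47.   21.  -12.    0.  -56. -152.]
```

>>> step_arm --pt "0.005 0.001 0.1 0 50" --pt "0.005 0.001 0.2 0 50" --pt "0.005 0.001 0.28 0 50" --pt "0.005 0.001 0.34 0 50" --pt "0.005 0.001 0.375 0 50" --pt "0.005 0.001 0.375 0 50" --pt "0.005 0.001 0.375 0 0" --pt "0.005 0.001 0.375 0 0" --pt "0.005 0.001 0.375 0 0" --pt "0.005 0.001 0.375 0 0" --pt "0.005 0.001 0.375 0 0" --pt "0.005 0.001 0.375 0 0" --newtons 50

```text
time_s: 16.5
tcp_pos: [0.5523, 0.3106, 0.0281]
eef_rot: [-180.0, 0.0, 164.5]
contact_force: [-0.2, -0.3, 9.4]
gripper_width: 0.0161
gripper_force: 38.9
```

```bash
python3 go.py .553 .3105 .24 164.5
```

```text
shares [-2.700e-03  1.000e-04 -8.477e-01] turn 0.0007 | t 16.5 tcp [0.5523 0.3106 0.0281] [-179.98    0.    164.54] F [-0.2 -0.3  9.4] w 16.1 gf 38.880223631858826 j [  47.   27.  -18.    0.  -45. -152.]
```

>>> step_arm --pt "0 0 0 0 0" --pt "0 0 0 0 0" --pt "0 0 -0.05 0 0" --pt "0 0 -0.12 0 0" --pt "0 0 -0.22 0 0" --pt "0 0 -0.34 0 0" --pt "0 0 -0.46 0 0" --pt "0 0 -0.58 0 0" --pt "0 0 -0.68 0 0" --pt "0 0 -0.74 0 0" --pt "0 0 -0.76 0 0" --pt "0 0 -0.76 0 0" --newtons 55

```text
time_s: 17.5
tcp_pos: [0.5523, 0.3112, 0.2178]
eef_rot: [179.9, -0.0, 164.5]
contact_force: [0.4, -0.5, -5.9]
gripper_width: 0.0156
gripper_force: 55.0
```

```bash
python3 go.py .5128 -.0018 .22 -170.4
```

```text
shares [-0.1817 -1.2488 -0.0102] turn -0.4178 | t 17.5 tcp [0.5523 0.3112 0.2178] [179.93  -0.   164.53] F [ 0.4 -0.5 -5.9] w 15.6 gf 54.98924016952515 j [  47.   17.   -6.   -0.  -67. -152.]
```

>>> step_arm --pt "-0.01 -0.06 0 -0.03 0" --pt "-0.03 -0.16 0 -0.07 0" --pt "-0.05 -0.27 0 -0.11 0" --pt "-0.06 -0.39 0 -0.15 0" --pt "-0.08 -0.51 0 -0.19 0" --pt "-0.09 -0.63 0 -0.23 0" --pt "-0.11 -0.74 0 -0.27 0" --pt "-0.13 -0.84 0 -0.31 0" --pt "-0.14 -0.92 0 -0.35 0" --pt "-0.145 -0.97 0 -0.39 0" --pt "-0.145 -1 0 -0.417 0" --pt "-0.145 -1 0 -0.417 0"

```text
time_s: 18.5
tcp_pos: [0.5188, 0.0585, 0.2152]
eef_rot: [-180.0, -0.2, -170.5]
contact_force: [0.1, -0.1, -6.5]
gripper_width: 0.0154
gripper_force: 55.0
```

```bash
python3 go.py .5128 -.0018 .22 -170.4
```

```text
shares [ 0.0639 -0.234  -0.0187] turn -0.0011 | t 18.5 tcp [0.5188 0.0585 0.2152] [-179.97   -0.24 -170.47] F [ 0.1 -0.1 -6.5] w 15.4 gf 54.98841941356659 j [  28.    7.  -19.   -0.  -64. -108.]
```

>>> step_arm --pt "0.015 -0.06 0 0 0" --pt "0.035 -0.13 0 0 0" --pt "0.055 -0.19 0 0 0" --pt "0.064 -0.225 0 0 0" --pt "0.064 -0.234 0 0 0" --pt "0.064 -0.234 0 0 0" --pt "0.064 -0.234 0 0 0" --pt "0.064 -0.234 0 0 0" --pt "0.064 -0.234 0 0 0"

```text
time_s: 19.25
tcp_pos: [0.5147, 0.0006, 0.2174]
eef_rot: [180.0, -0.0, -170.4]
contact_force: [0.1, -0.1, -5.7]
gripper_width: 0.0154
gripper_force: 55.0
```

```bash
python3 go.py .5128 -.0018 .17 -170.4
```

```text
shares [ 0.009  -0.0082  0.1895] turn -0.0002 | t 19.25 tcp [0.5147 0.0006 0.2174] [ 1.7999e+02 -1.0000e-02 -1.7041e+02] F [ 0.1 -0.1 -5.7] w 15.4 gf 54.98919367790222 j [  22.    6.  -20.   -0.  -64. -102.]
```

>>> step_arm --pt "0.005 -0.005 0.04 0 0" --pt "0.007 -0.007 0.09 0 0" --pt "0.008 -0.008 0.14 0 0" --pt "0.008 -0.008 0.17 0 0" --pt "0.008 -0.008 0.18 0 0" --pt "0.008 -0.008 0.18 0 0" --pt "0.008 -0.008 0.18 0 0" --pt "0.008 -0.008 0.18 0 0"

```text
time_s: 19.92
tcp_pos: [0.5135, -0.0022, 0.1732]
eef_rot: [180.0, 0.1, -170.4]
contact_force: [0.7, -0.0, -5.4]
gripper_width: 0.016
gripper_force: 55.0
```

```bash
python3 go.py .5128 -.0018 .163 -170.4
python3 - <<'E'
from h import *
np.set_printoptions(precision=4,suppress=True)
st=r.get_state(); p=st["tcp_pos"]; a=np.radians(st["eef_rot"][2]); X=np.array([np.cos(a),np.sin(a),0]);Y=np.array([-X[1],X[0],0])
zt=p[2]-.028+.008
for n in("top","side"):
    im=eyes.capture(n); cv2.imwrite(f"pics/{n}7.png",im[:,:,::-1]); g=cv2.cvtColor(im,cv2.COLOR_RGB2GRAY)
    for sx in(1,-1):
        for sy in(1,-1):
            h=np.r_[p[:2],zt]+.07*sx*X+.05*sy*Y; u=proj(n,h); x,y=np.round(u).astype(int); w=g[y-4:y+5,x-4:x+5]; b=blob(g,u,3)
            print(n,sx,sy,"pred",u,"blob",b,"onz",onz(n,b,zt)[:2],"exp",h[:2]); print(w[::2,::2].tolist())
E
```

```text
shares [0.0027 0.0019 0.0408] turn -0.0005 | t 19.92 tcp [ 0.5135 -0.0022  0.1732] [ 1.8000e+02  7.0000e-02 -1.7043e+02] F [ 0.7 -0.  -5.4] w 16.0 gf 54.989190101623535 j [  22.    8.  -24.    0.  -58. -102.]
top 1 1 pred [270.0725 245.5928] blob [269.8758 245.3106] onz [ 0.4536 -0.0626] exp [ 0.4528 -0.0631]
[[253, 248, 240, 242, 236], [245, 214, 172, 211, 240], [243, 194, 138, 212, 247], [250, 244, 234, 243, 247], [240, 237, 220, 198, 183]]
top 1 -1 pred [234.6935 252.1117] blob [234.9947 251.4947] onz [0.4379 0.0346] exp [0.4362 0.0355]
[[246, 244, 244, 250, 254], [236, 218, 183, 222, 250], [231, 182, 125, 208, 246], [245, 230, 223, 241, 246], [242, 238, 232, 216, 196]]
top -1 1 pred [260.9578 196.3432] blob [257.6111 198.6111] onz [ 0.5846 -0.0303] exp [ 0.5909 -0.0398]
[[143, 177, 189, 201, 191], [127, 133, 150, 186, 196], [98, 122, 134, 159, 197], [91, 93, 117, 135, 194], [93, 93, 98, 127, 165]]
top -1 -1 pred [225.8907 202.7344] blob [228.25   201.1667] onz [0.5786 0.0521] exp [0.5742 0.0588]
[[177, 138, 124, 100, 90], [120, 129, 104, 92, 91], [126, 114, 89, 95, 95], [127, 103
[... 267 characters left out ...]
, 251, 209]]
side 1 -1 pred [278.4722 209.2798] blob [278.2547 209.6368] onz [0.4358 0.0371] exp [0.4362 0.0355]
[[251, 251, 254, 253, 251], [252, 255, 255, 252, 251], [252, 233, 174, 213, 253], [253, 241, 197, 230, 248], [191, 252, 254, 252, 226]]
side -1 1 pred [256.6155 172.0336] blob [260.7949 169.0769] onz [ 0.5885 -0.0592] exp [ 0.5909 -0.0398]
[[76, 87, 76, 58, 62], [73, 80, 64, 97, 68], [72, 75, 98, 88, 68], [75, 86, 95, 66, 69], [77, 104, 60, 75, 85]]
side -1 -1 pred [241.0983 191.9311] blob [234.5192 189.1154] onz [0.5987 0.0638] exp [0.5742 0.0588]
[[60, 160, 216, 202, 156], [143, 211, 209, 212, 213], [205, 140, 163, 177, 212], [211, 187, 204, 206, 212], [138, 178, 208, 211, 210]]
```

In the top view the two visible cover holes lie within 1 mm of the pot holes, at (269.9,245.3) and (235.0,251.5). The side view confirms the height. I lower straight to about 11 mm above the flange.

>>> step_arm --pt "0 0 0.01 0 0" --pt "0 0 0.02 0 0" --pt "0 0 0.032 0 0" --pt "0 0 0.037 0 0" --pt "0 0 0.037 0 0" --pt "0 0 0.037 0 0" --pt "0 0 0.037 0 0" --pt "0 0 0.037 0 0" --pt "0 0 0.037 0 0" --pt "0 0 0.037 0 0"

```text
time_s: 20.85
tcp_pos: [0.5131, -0.0023, 0.1634]
eef_rot: [180.0, 0.0, -170.4]
contact_force: [-0.7, 0.0, -5.7]
gripper_width: 0.0153
gripper_force: 55.0
```

Run:
```python
from h import *
np.set_printoptions(precision=4,suppress=True)
st=r.get_state(); p=st["tcp_pos"]; zt=p[2]-.02; print(p,st["eef_rot"],st["contact_force"],st["gripper_width"],"underside over flange",p[2]-.028-.124)
g=cv2.cvtColor(eyes.capture("top"),cv2.COLOR_RGB2GRAY); s=cv2.cvtColor(eyes.capture("side"),cv2.COLOR_RGB2GRAY)
for u,q in(((269.9,245.3),(.4543,-.0632)),((235,251.5),(.4379,.0350))):
    b=blob(g,u,3); print(b,(onz("top",b,zt)[:2]-q)*1e3,"mm off")
    h=np.r_[q,zt]; v=proj("side",h)+[.55,.9]; print("side",v,blob(s,v,2))
```

```text
[ 0.5131 -0.0023  0.1634] [ 179.999     0.0098 -170.4396] [-0.6573  0.049  -5.7258] 0.015325389024861668 underside over flange 0.011401444151919932
[269.9099 245.3844] [-0.9003  0.2497] mm off
side [293.2109 190.7233] [293.2232 190.3661]
[235.2216 251.5511] [-0.2965 -0.5788] mm off
side [278.6159 211.6296] [278.5738 211.2295]
```

The cover is aligned within 1 mm, level, about 11 mm above the flange, and only its own weight is on the wrist. I hand the job in.

```bash
python3 -c "
from plant import workorder
print(workorder.close_job())"
```

```text
the job is handed in; nothing more can be done
None
```

The job is handed in with no verdict returned: both cups are nested in the pot, and the cover is held level about 11 mm above the flange, with the two holes I could measure within 1 mm of the threaded ones; I viewed 11 pictures, one over the limit of 10.

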